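# Put the swapped sample couplings back in their own nests

## Robot

A 7-joint arm with a two-finger parallel gripper is mounted at the origin on the work surface. World frame = base frame: x ahead of the robot, y to its left, z up, the work surface at z = 0. Lengths are in m, angles in rad, forces in N, time in s.
With the tool pointing down it reaches from about 0.35 to 0.9 m from the base axis. Payload 19.9 kg.
Tool frame: the origin (TCP) lies midway between the tips of the shut fingers; the grasp point (between the pads) lies 19 mm behind it (grip_depth is the z of the grasp point in the tool frame, in m); z points along the fingers, y is the line along which they close (so a half turn about z gives the same grasp; the last joint's range is limited). The gripper opens to 85 mm and grips with 20 to 120 N. Pads are 22 mm wide; open, the fingers measure 114 mm over their backs; the gripper's body (76 mm by 85 mm) begins 54 mm behind the grasp point. The pads swing forward as they close: fully open they stand 13 mm farther back than shut.
Start: joints at [1.268, 0.417, -0.01, 1.614, 0.005, 1.111, -0.053], TCP at [0.162, -0.604, 0.231] pointing down, gripper open.
Joint ranges: [-2.81, 2.81], [-0.39, 2.02], [-1.27, 1.25], [0.06, 2.57], [-1.19, 4.33], [0.19, 2], [-2.82, 2.82]. Speed limits (rad/s): [1.89, 1.89, 2.39, 2.39, 3.01, 3.01, 3.01].

## Interface

Orientations are given as a unit quaternion [x, y, z, w].
In Python, from cell import * gives the robot as it stands. The module is installed in compiled form; this text tells all that it offers.
- The arm moves only by the shell command python3 -m inch 'ROWS' [FORCE]. ROWS is JSON, a list of rows, each an object with "grip": the opening, from -1 (shut) to 1 (fully open); "delta_pos": the shift along the tool's x, y, z normalised to -1 to 1, where 1 is 0.2 m, a list of three; "twist": the turn about the tool's z normalised to -1 to 1, where 1 is pi rad. A call has 1 to 12 rows; each row is the pose to reach, as a shift and turn from the pose commanded when the call began, along the tool's axes at that moment, turning the shorter way round; what a row does not reach only later rows make up. A row lasts 1/10 s, in which the tool goes at most 50 mm and 8.59 degrees, less where a joint would pass 70% of its speed; a pose out of reach is approached as far as the arm can. A call with a number of a shift or a turn outside -1 to 1 is refused whole. A call with a gripper value outside its range is refused whole. The fingers move at their own pace and stop on an object; FORCE is the grip in N (left out, the last holds). Time passes only in rows, so rows that repeat a pose let the fingers close. It gives the time, the measured TCP pose, the force, the opening and the grip force at its end, in the units of the state.
- read_state(): the state, without advancing time (a new reading comes with each control period).
- capture(name): name is "side" or "top"; returns a dict with "pixels" (400x640x3 uint8, red, green, blue), "range_z" (400x640 float32, m along the optical axis (not along the pixel's ray), 0 where there is no reading), "vertical_fov" (degrees; the focal length in pixels is half the picture's height over the tangent of half this angle, whatever the lens; pixels are square), "cx", "cy" (the principal point, pixels), "R" (3x3) and "t" (3): a world point X has camera coordinates R X + t. Camera axes: x right, y down, z forward; pixel columns grow to the right and rows downward; lengths in m; the calibration is good to about 2 mm. A picture is of the moment at which its call begins.
- finish_job(): hands the job in; it is judged then, once.
The state is a dict: "t": time; "joint_pos": joint angles; "qvel": joint speeds; "joint_torque": joint torques, N m; "tool_pos": TCP position; "eef_rot": TCP orientation; "ft_force": force on the tool from outside, world axes, zero at the start; "ft_torque": the same for the moment, N m; "grip_width": opening from 0.0 (shut) to 1.0 (fully open); "finger_force": force on a finger pad.
Only numpy, scipy, OpenCV 4.12 (cv2) and the standard library are available. Lean on these libraries where they do the work, as an engineer would, in place of code of your own. Each camera call takes 0.05 s, during which the arm holds its last target. There are 200 camera calls.

## Task

The four black sample couplings on the packing bench have been put back in each other's nests: put each one, standing upright and fully seated, into the nest that has the colour of its dust cap. A nest takes only one coupling at a time, and the white one is free for parking on the way. Do not tip a coupling over, and leave the hand scanner where it lies.

Things in the scene. Friction and masses are not known exactly. Their poses are not given: they have to be found in the camera images.
- coupling_yellow: loose black hose coupling with a yellow dust cap, standing upright: flange 56 mm across, 10 mm thick at the bottom, then a round barrel 36 mm across (grip it here) up to 60 mm high, whose topmost 10 mm is the yellow cap. 0.08 to 0.17 kg. Origin: centre of its underside, z up along its axis. At the start it stands in a nest of another colour.
- coupling_blue: loose black hose coupling with a blue dust cap, standing upright: flange 56 mm across, 10 mm thick at the bottom, then a round barrel 36 mm across (grip it here) up to 60 mm high, whose topmost 10 mm is the blue cap. 0.08 to 0.17 kg. Origin: centre of its underside, z up along its axis. At the start it stands in a nest of another colour.
- coupling_red: loose black hose coupling with a red dust cap, standing upright: flange 56 mm across, 10 mm thick at the bottom, then a round barrel 36 mm across (grip it here) up to 60 mm high, whose topmost 10 mm is the red cap. 0.08 to 0.17 kg. Origin: centre of its underside, z up along its axis. At the start it stands in a nest of another colour.
- coupling_green: loose black hose coupling with a green dust cap, standing upright: flange 56 mm across, 10 mm thick at the bottom, then a round barrel 36 mm across (grip it here) up to 60 mm high, whose topmost 10 mm is the green cap. 0.08 to 0.17 kg. Origin: centre of its underside, z up along its axis. At the start it stands in a nest of another colour.
- nest_yellow: yellow nest fixed to the bench, home of the yellow-capped coupling: square plate 100 x 100 mm, 6 mm thick, with a round rim on it 8 mm high, 78 mm across inside, 88 outside. Takes one coupling, flange down on the plate, 11 mm play all round. Origin: centre of the plate's underside, on the bench; z up; the seat (plate top) is 6 mm above it.
- nest_blue: blue nest fixed to the bench, home of the blue-capped coupling: square plate 100 x 100 mm, 6 mm thick, with a round rim on it 8 mm high, 78 mm across inside, 88 outside. Takes one coupling, flange down on the plate, 11 mm play all round. Origin: centre of the plate's underside, on the bench; z up; the seat (plate top) is 6 mm above it.
- nest_red: red nest fixed to the bench, home of the red-capped coupling: square plate 100 x 100 mm, 6 mm thick, with a round rim on it 8 mm high, 78 mm across inside, 88 outside. Takes one coupling, flange down on the plate, 11 mm play all round. Origin: centre of the plate's underside, on the bench; z up; the seat (plate top) is 6 mm above it.
- nest_green: green nest fixed to the bench, home of the green-capped coupling: square plate 100 x 100 mm, 6 mm thick, with a round rim on it 8 mm high, 78 mm across inside, 88 outside. Takes one coupling, flange down on the plate, 11 mm play all round. Origin: centre of the plate's underside, on the bench; z up; the seat (plate top) is 6 mm above it.
- nest_white: white nest fixed to the bench, free, empty at the start: square plate 100 x 100 mm, 6 mm thick, with a round rim on it 8 mm high, 78 mm across inside, 88 outside. Takes one coupling, flange down on the plate, 11 mm play all round. Origin: centre of the plate's underside, on the bench; z up; the seat (plate top) is 6 mm above it.
- scanner: loose hand scanner lying on the bench near the nests, not part of the job: black handle and grey head, about 145 mm long (its x, head at +x), 64 mm wide, 42 mm high. Origin on its underside, near the middle.
There are look-alikes about, which are no part of the job. What is shaped like the coupling_red but pink or purple is not meant.

How it is judged:
By the outcome, as a careful person would: the job done as asked, in the order asked, and still so for the second after the job is handed in, with the robot touching nothing.
It also fails if it takes over 134 s, if anything falls off the work surface, if the arm or the gripper's body presses on something with over 40 N, if the wrist force passes 120 N, or if a joint passes its speed limit or range.

## Working session

There is one attempt and no reset: what is moved stays moved. The work goes in short steps, Python scripts to look and compute and a shell command to move; the robot and the scene stay as the last step left them, time stands still between calls to the robot, and variables do not carry over. Pictures are saved under pics/ and viewed, at most 14 in all, crops included, and the job is handed in when it is done.

```bash
mkdir -p pics; python3 - <<'E'
from cell import *
import cv2,numpy as np
for n in("top","side"):
    c=capture(n); cv2.imwrite(f"pics/{n}0.png",c["pixels"][...,::-1]); np.savez(f"{n}0.npz",**c)
    print(n,c["vertical_fov"],c["cx"],c["cy"],np.round(c["R"],3).tolist(),np.round(c["t"],3))
s=read_state();print(s)
E
```

```text
top 47.02089513832672 310.5048883017951 204.6627068460091 [[-0.007, -1.0, -0.008], [-0.996, 0.008, -0.084], [0.084, 0.007, -0.996]] [0.073 0.513 1.041]
side 42.39070002991985 338.8288846861706 208.24639190909548 [[-0.906, -0.423, -0.001], [-0.288, 0.62, -0.73], [0.309, -0.661, -0.683]] [0.501 0.155 1.048]
{'t': 0.1, 'joint_pos': array([ 1.26748776,  0.41789543, -0.01032691,  1.61414116,  0.0047031 ,
        1.11071022, -0.05304511]), 'qvel': array([-2.29458401e-04, -9.52451142e-04,  9.11407217e-04, -8.58508371e-04,
        3.48873133e-05,  2.32323964e-04,  2.59561389e-03]), 'joint_torque': array([ 2.37275417e-03, -8.65824652e+01,  6.81153797e-01, -4.35633445e+01,
        1.92520861e-02,  5.02503171e-03, -6.01751736e-06]), 'tool_pos': array([ 0.16168521, -0.60338203,  0.23072306]), 'eef_rot': array([ 9.91445003e-01,  1.30523891e-01, -1.13514244e-04, -5.53579838e-04]), 'ft_force': array([-0.15190764,  0.3370646 , -1.13321008]), 'ft_torque': array([ 0.00087209, -0.00278198, -0.00975111]), 'finger_force': 0.0, 'grip_width': 1.0021331356986887}
```

View pics/top0.png

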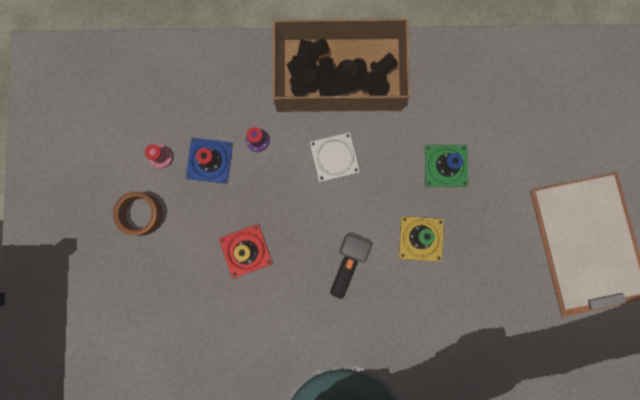

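View pics/side0.png

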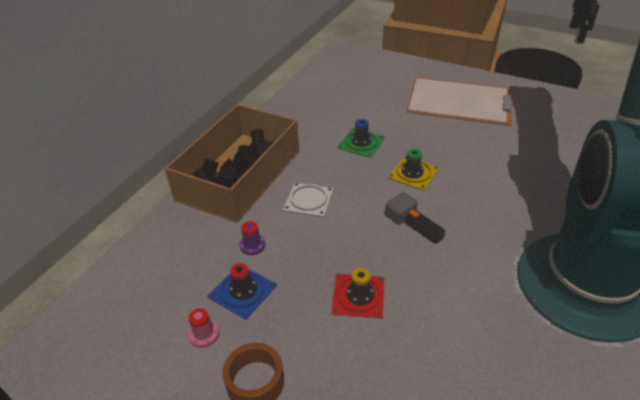

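The top view shows red cap in the blue nest (204,157), blue in green (455,161), green in yellow (427,238) and yellow in red (242,252). White nest (335,157) is free. The pink and purple red-capped pieces at (155,153) and (256,137) are decoys.

```bash
cat > h.py <<'E'
import cv2,numpy as np
def world(c):
    h,w=c["range_z"].shape; f=h/2/np.tan(np.radians(float(c["vertical_fov"]))/2)
    u,v=np.meshgrid(np.arange(w),np.arange(h)); z=c["range_z"]
    P=np.stack([(u-c["cx"])/f*z,(v-c["cy"])/f*z,z],-1)
    W=(P-c["t"])@c["R"]; W[z==0]=np.nan
    return W
def hsv(c): return cv2.cvtColor(c["pixels"],cv2.COLOR_RGB2HSV)
NEST=dict(blue=(210,160),red=(246,251),yellow=(422,239),green=(446,166),white=(335,157))
CAP=dict(red=(204,157),yellow=(242,252),green=(427,238),blue=(455,161))
def caps(c,px):
    W=world(c); out={}
    for k,(u,v) in px.items():
        w=W[v-16:v+17,u-16:u+17].reshape(-1,3); w=w[(w[:,2]>.05)&(w[:,2]<.09)]
        if len(w)<5: out[k]=None; continue
        zt=np.percentile(w[:,2],80); t=w[abs(w[:,2]-zt)<.006]
        (x,y),r=cv2.minEnclosingCircle(t[:,:2].astype(np.float32)); out[k]=(round(x,4),round(y,4),round(float(zt),4),round(r,4),len(t))
    return out
def nests(c):
    W=world(c); H=hsv(c).astype(int); out={}
    hue=dict(blue=115,red=0,yellow=25,green=65)
    for k,(u,v) in NEST.items():
        sl=np.s_[v-34:v+35,u-34:u+35]; w=W[sl]; h=H[sl]
        d=abs((h[...,0]-hue.get(k,0)+90)%180-90)
        m=((h[...,1]<40)&(h[...,2]>130)) if k=="white" else (d<12)&(h[...,1]>110)
        m&=(w[...,2]>-.01)&(w[...,2]<.022)
        m=cv2.morphologyEx(m.astype(np.uint8),cv2.MORPH_OPEN,np.ones((2,2)))>0
        p=w[m]; (x,y),s,a=cv2.minAreaRect(p[:,:2].astype(np.float32))
        out[k]=(round(x,4),round(y,4),np.round(s,3).tolist(),round(a),round(float(np.median(p[:,2])),4))
    return out
E
python3 - <<'E'
from h import *
c=dict(np.load("top0.npz"))
for k,v in caps(c,CAP).items(): print("cap",k,v)
for k,v in nests(c).items(): print("nest",k,v)
W=world(c); H=hsv(c)
for n,(u,v) in dict(pink=(153,152),purple=(255,135),scan=(355,247),table=(300,200)).items(): print(n,W[v,u].round(3))
E
```

```text
cap red (0.6225, 0.3078, 0.067, 0.0177, 197)
cap yellow (0.4056, 0.2214, 0.067, 0.0178, 208)
cap green (0.4379, -0.1857, 0.0674, 0.0177, 201)
cap blue (0.6066, -0.2536, 0.0672, 0.0181, 201)
nest blue (nan, nan, [0.0, 0.0], 0, nan)
nest red (0.406, 0.2206, [0.099, 0.1], 20, nan)
nest yellow (nan, nan, [0.0, 0.0], 0, nan)
nest green (0.6032, -0.2531, [0.096, 0.094], 90, nan)
nest white (0.628, 0.0099, [0.103, 0.099], 14, nan)
pink [0.633 0.425 0.057]
purple [0.669 0.193 0.059]
scan [ 0.415 -0.031  0.04 ]
table [ 0.527  0.094 -0.001]
```

```bash
sed -i 's/p=w\[m\];/p=w[m]; p=p[np.isfinite(p[:,2])];/' h.py
cat >> h.py <<'E'
def delta(x,y,z):
    from cell import read_state
    from scipy.spatial.transform import Rotation as R
    s=read_state(); M=R.from_quat(s["eef_rot"])
    d=M.inv().apply(np.array([x,y,z])-s["tool_pos"])/0.2
    print("t",round(s["t"],2),"tcp",s["tool_pos"].round(4),"yaw",M.as_euler("xyz")[[0,1,2]].round(3),"delta",d.round(3),"q7",s["joint_pos"].round(2),"w",round(s["grip_width"],3),"f",s["ft_force"].round(1),round(s["finger_force"],1))
E
python3 - <<'E'
from h import *
c=dict(np.load("top0.npz"))
for k,v in nests(c).items(): print("nest",k,v)
delta(.6225,.3078,.20)
E
```

```text
nest blue (0.6209, 0.3076, [0.096, 0.096], 83, 0.0063)
nest red (0.406, 0.2206, [0.099, 0.1], 20, 0.0062)
nest yellow (0.4316, -0.1912, [0.102, 0.099], 85, 0.0065)
nest green (0.6032, -0.2531, [0.096, 0.094], 90, 0.0069)
nest white (0.6269, 0.0098, [0.104, 0.104], 13, 0.0059)
t 0.1 tcp [ 0.1617 -0.6034  0.2307] yaw [-3.14   0.     0.262] delta [ 3.405 -3.804  0.158] q7 [ 1.27  0.42 -0.01  1.61  0.    1.11 -0.05] w 1.002 f [-0.2  0.3 -1.1] 0.0
```

```bash
R='{"grip":1,"delta_pos":[0.9,-0.4,0],"twist":0}'; python3 -m inch '[{"grip":1,"delta_pos":[0.2,-0.1,0],"twist":0},{"grip":1,"delta_pos":[0.4,-0.2,0],"twist":0},{"grip":1,"delta_pos":[0.6,-0.3,0],"twist":0},{"grip":1,"delta_pos":[0.8,-0.35,0],"twist":0},{"grip":1,"delta_pos":[0.9,-0.4,0],"twist":0},{"grip":1,"delta_pos":[0.9,-0.4,0],"twist":0}]' 40
python3 -m inch '[{"grip":1,"delta_pos":[0.9,-0.4,0],"twist":0},{"grip":1,"delta_pos":[0.9,-0.4,0],"twist":0},{"grip":1,"delta_pos":[0.9,-0.4,0],"twist":0},{"grip":1,"delta_pos":[0.9,-0.4,0],"twist":0},{"grip":1,"delta_pos":[0.9,-0.4,0],"twist":0},{"grip":1,"delta_pos":[0.9,-0.4,0],"twist":0}]'
python3 -c "
from h import *
delta(.6066,-.2536,.12)"
```

```text
t: 0.7
tool_pos: [0.3179, -0.4773, 0.2311]
eef_rot: [0.991, 0.133, 0.0, -0.001]
ft_force: [-1.3, -0.3, -0.2]
grip_width: 1.001
finger_force: 0.0
t: 1.3
tool_pos: [0.4682, -0.3558, 0.2309]
eef_rot: [0.991, 0.131, -0.0, -0.0]
ft_force: [-0.8, -0.9, -0.5]
grip_width: 0.997
finger_force: 0.0
t 1.3 tcp [ 0.4682 -0.3558  0.2309] yaw [-3.141e+00  1.000e-03  2.630e-01] delta [ 0.801 -0.313  0.554] q7 [ 0.74  0.36 -0.18  1.7   0.07  1.09 -0.77] w 0.997 f [-0.8 -0.9 -0.5] 0.0
```

```bash
python3 -m inch '[{"grip":1,"delta_pos":[0.8,-0.315,0.5],"twist":0},{"grip":1,"delta_pos":[0.8,-0.315,0.5],"twist":0},{"grip":1,"delta_pos":[0.8,-0.315,0.5],"twist":0},{"grip":1,"delta_pos":[0.8,-0.315,0.5],"twist":0},{"grip":1,"delta_pos":[0.8,-0.315,0.5],"twist":0},{"grip":1,"delta_pos":[0.8,-0.315,0.5],"twist":0},{"grip":1,"delta_pos":[0.8,-0.315,0.5],"twist":0}]'
python3 - <<'E'
from h import *
from cell import capture
delta(.6066,-.2536,.024)
c=capture("side"); cv2.imwrite("pics/s1.png",c["pixels"][50:250,250:500,::-1].repeat(2,0).repeat(2,1))
E
```

```text
t: 2.0
tool_pos: [0.6053, -0.2561, 0.1317]
eef_rot: [0.992, 0.129, -0.0, 0.001]
ft_force: [0.2, 0.6, 0.8]
grip_width: 0.998
finger_force: 0.0
t 2.0 tcp [ 0.6053 -0.2561  0.1317] yaw [3.141 0.    0.259] delta [ 0.01  -0.011  0.538] q7 [ 0.5   0.58 -0.2   1.61  0.13  0.97 -1.06] w 0.998 f [0.2 0.6 0.8] 0.0
```

View pics/s1.png

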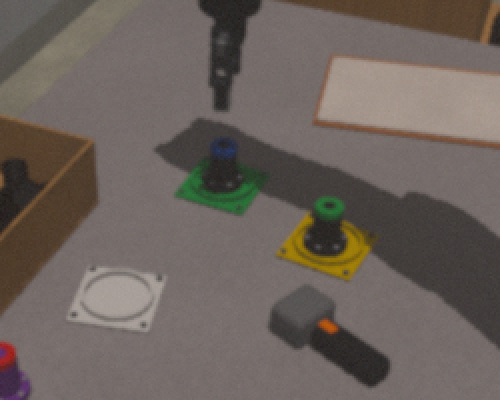

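The gripper (220,100) hangs straight above the blue cap (224,148), lined up. I'll go down and grip.

```bash
python3 -m inch '[{"grip":1,"delta_pos":[0.01,-0.01,0.15],"twist":0},{"grip":1,"delta_pos":[0.01,-0.01,0.3],"twist":0},{"grip":1,"delta_pos":[0.01,-0.01,0.45],"twist":0},{"grip":1,"delta_pos":[0.01,-0.01,0.54],"twist":0},{"grip":1,"delta_pos":[0.01,-0.01,0.54],"twist":0},{"grip":-1,"delta_pos":[0.01,-0.01,0.54],"twist":0},{"grip":-1,"delta_pos":[0.01,-0.01,0.54],"twist":0},{"grip":-1,"delta_pos":[0.01,-0.01,0.54],"twist":0},{"grip":-1,"delta_pos":[0.01,-0.01,0.54],"twist":0},{"grip":-1,"delta_pos":[0.01,-0.01,0.54],"twist":0},{"grip":-1,"delta_pos":[0.01,-0.01,0.54],"twist":0},{"grip":-1,"delta_pos":[0.01,-0.01,0.54],"twist":0}]' 40
python3 -m inch '[{"grip":-1,"delta_pos":[0,0,-0.1],"twist":0},{"grip":-1,"delta_pos":[0,0,-0.25],"twist":0},{"grip":-1,"delta_pos":[0,0,-0.4],"twist":0},{"grip":-1,"delta_pos":[0,0,-0.5],"twist":0},{"grip":-1,"delta_pos":[0,0,-0.5],"twist":0}]'
python3 -c "
from h import *
from cell import capture
delta(.6269,.0098,.14)
print(caps(capture('top'),dict(blue=(455,161))))
c=capture('side'); cv2.imwrite('pics/s2.png',c['pixels'][50:250,250:500,::-1].repeat(2,0).repeat(2,1))"
```

```text
t: 3.25
tool_pos: [0.6083, -0.2515, 0.0246]
eef_rot: [0.991, 0.13, 0.001, 0.0]
ft_force: [-1.9, 0.2, 9.4]
grip_width: 0.413
finger_force: 39.1
t: 3.75
tool_pos: [0.6093, -0.2518, 0.1269]
eef_rot: [0.991, 0.131, 0.002, 0.001]
ft_force: [0.3, 0.3, -1.2]
grip_width: 0.41
finger_force: 40.1
t 3.75 tcp [ 0.6093 -0.2518  0.1269] yaw [ 3.138 -0.004  0.262] delta [ 0.424 -1.24  -0.067] q7 [ 0.49  0.59 -0.2   1.61  0.14  0.95 -1.07] w 0.41 f [ 0.3  0.3 -1.2] 40.1
{'blue': None}
```

View pics/s2.png

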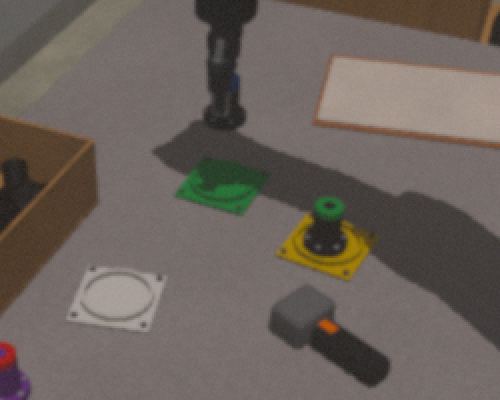

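The blue coupling is lifted upright (224,100) and the green nest is empty. I'll carry it to white.

```bash
python3 -m inch '[{"grip":-1,"delta_pos":[0.05,-0.15,0],"twist":0},{"grip":-1,"delta_pos":[0.11,-0.32,0],"twist":0},{"grip":-1,"delta_pos":[0.16,-0.47,0],"twist":0},{"grip":-1,"delta_pos":[0.21,-0.62,0],"twist":0},{"grip":-1,"delta_pos":[0.26,-0.77,0],"twist":0},{"grip":-1,"delta_pos":[0.32,-0.92,0],"twist":0},{"grip":-1,"delta_pos":[0.34,-1,0],"twist":0},{"grip":-1,"delta_pos":[0.34,-1,0],"twist":0}]'
python3 -m inch '[{"grip":-1,"delta_pos":[0.05,-0.14,0],"twist":0},{"grip":-1,"delta_pos":[0.084,-0.24,0],"twist":0},{"grip":-1,"delta_pos":[0.084,-0.24,0],"twist":0},{"grip":-1,"delta_pos":[0.084,-0.24,0],"twist":0},{"grip":-1,"delta_pos":[0.084,-0.24,0],"twist":0}]'
python3 -c "
from h import *
delta(.6269,.0098,.0255)"
```

```text
t: 4.65
tool_pos: [0.6212, -0.0377, 0.1224]
eef_rot: [0.991, 0.132, -0.001, -0.001]
ft_force: [-0.5, -0.2, -0.8]
grip_width: 0.413
finger_force: 40.2
t: 5.15
tool_pos: [0.6253, 0.0083, 0.1229]
eef_rot: [0.992, 0.13, -0.0, 0.0]
ft_force: [0.8, -0.4, -1.2]
grip_width: 0.412
finger_force: 40.2
t 5.15 tcp [0.6253 0.0083 0.1229] yaw [3.141e+00 1.000e-03 2.600e-01] delta [ 0.01  -0.005  0.487] q7 [ 0.12  0.55 -0.24  1.7   0.16  0.92 -1.5 ] w 0.412 f [ 0.8 -0.4 -1.2] 40.2
```

```bash
python3 -m inch '[{"grip":-1,"delta_pos":[0.01,-0.005,0.15],"twist":0},{"grip":-1,"delta_pos":[0.01,-0.005,0.3],"twist":0},{"grip":-1,"delta_pos":[0.01,-0.005,0.4],"twist":0},{"grip":-1,"delta_pos":[0.01,-0.005,0.45],"twist":0},{"grip":-1,"delta_pos":[0.01,-0.005,0.48],"twist":0},{"grip":-1,"delta_pos":[0.01,-0.005,0.495],"twist":0},{"grip":-1,"delta_pos":[0.01,-0.005,0.495],"twist":0},{"grip":1,"delta_pos":[0.01,-0.005,0.495],"twist":0},{"grip":1,"delta_pos":[0.01,-0.005,0.495],"twist":0},{"grip":1,"delta_pos":[0.01,-0.005,0.495],"twist":0},{"grip":1,"delta_pos":[0.01,-0.005,0.495],"twist":0},{"grip":1,"delta_pos":[0.01,-0.005,0.495],"twist":0}]'
python3 -c "
from h import *
delta(.4379,-.1857,.13)"
```

```text
t: 6.35
tool_pos: [0.6272, 0.0117, 0.0244]
eef_rot: [0.991, 0.131, 0.0, -0.0]
ft_force: [0.2, -0.3, 0.6]
grip_width: 1.002
finger_force: 0.0
t 6.35 tcp [0.6272 0.0117 0.0244] yaw [-3.142 -0.     0.262] delta [-1.17   0.709 -0.528] q7 [ 0.09  0.68 -0.22  1.73  0.2   0.75 -1.53] w 1.002 f [ 0.2 -0.3  0.6] 0.0
```

```bash
python3 -m inch '[{"grip":1,"delta_pos":[0,0,-0.25],"twist":0},{"grip":1,"delta_pos":[0,0,-0.5],"twist":0},{"grip":1,"delta_pos":[0,0,-0.52],"twist":0},{"grip":1,"delta_pos":[-0.2,0.12,-0.52],"twist":0},{"grip":1,"delta_pos":[-0.4,0.24,-0.52],"twist":0},{"grip":1,"delta_pos":[-0.6,0.36,-0.52],"twist":0},{"grip":1,"delta_pos":[-0.8,0.48,-0.52],"twist":0},{"grip":1,"delta_pos":[-1,0.6,-0.52],"twist":0},{"grip":1,"delta_pos":[-1,0.7,-0.52],"twist":0},{"grip":1,"delta_pos":[-1,0.7,-0.52],"twist":0}]'
python3 -m inch '[{"grip":1,"delta_pos":[-0.17,0.01,0],"twist":0},{"grip":1,"delta_pos":[-0.17,0.01,0],"twist":0},{"grip":1,"delta_pos":[-0.17,0.01,0],"twist":0},{"grip":1,"delta_pos":[-0.17,0.01,0],"twist":0}]'
python3 -c "
from h import *
from cell import capture
delta(.4379,-.1857,.025)
c=capture('top');print(caps(c,dict(blue=(335,155))),nests(c))"
```

```text
t: 7.35
tool_pos: [0.4698, -0.1782, 0.1287]
eef_rot: [0.992, 0.128, 0.0, 0.001]
ft_force: [1.0, 0.9, 0.4]
grip_width: 1.001
finger_force: 0.0
t: 7.75
tool_pos: [0.4387, -0.1853, 0.1284]
eef_rot: [0.991, 0.131, 0.0, -0.0]
ft_force: [0.7, 0.1, -0.1]
grip_width: 0.997
finger_force: 0.0
t 7.75 tcp [ 0.4387 -0.1853  0.1284] yaw [ 3.142e+00 -1.000e-03  2.630e-01] delta [-0.004  0.001  0.517] q7 [ 0.52  0.3  -0.21  2.06  0.09  0.79 -1.05] w 0.997 f [ 0.7  0.1 -0.1] 0.0
{'blue': (0.6258, 0.0113, 0.0672, 0.0179, 195)} {'blue': (0.6207, 0.3077, [0.096, 0.096], 83, 0.0064), 'red': (0.4061, 0.2203, [0.099, 0.099], 20, 0.006), 'yellow': (0.4333, -0.1713, [0.12, 0.099], 85, 0.0067), 'green': (0.5898, -0.2156, [0.108, 0.192], 22, 0.0064), 'white': (0.6295, 0.0098, [0.163, 0.165], 90, 0.0008)}
```

Blue is seated in white (cap top at 67 mm, as before). Next I'll grip green.

```bash
python3 -m inch '[{"grip":1,"delta_pos":[0,0,0.15],"twist":0},{"grip":1,"delta_pos":[0,0,0.3],"twist":0},{"grip":1,"delta_pos":[0,0,0.45],"twist":0},{"grip":1,"delta_pos":[0,0,0.52],"twist":0},{"grip":1,"delta_pos":[0,0,0.52],"twist":0},{"grip":-1,"delta_pos":[0,0,0.52],"twist":0},{"grip":-1,"delta_pos":[0,0,0.52],"twist":0},{"grip":-1,"delta_pos":[0,0,0.52],"twist":0},{"grip":-1,"delta_pos":[0,0,0.52],"twist":0},{"grip":-1,"delta_pos":[0,0,0.52],"twist":0},{"grip":-1,"delta_pos":[0,0,0.52],"twist":0},{"grip":-1,"delta_pos":[0,0,0.52],"twist":0}]'
python3 -m inch '[{"grip":-1,"delta_pos":[0,0,-0.1],"twist":0},{"grip":-1,"delta_pos":[0,0,-0.25],"twist":0},{"grip":-1,"delta_pos":[0,0,-0.4],"twist":0},{"grip":-1,"delta_pos":[0,0,-0.5],"twist":0},{"grip":-1,"delta_pos":[0,0,-0.5],"twist":0},{"grip":-1,"delta_pos":[0.17,0.13,-0.5],"twist":0},{"grip":-1,"delta_pos":[0.35,0.26,-0.5],"twist":0},{"grip":-1,"delta_pos":[0.53,0.4,-0.5],"twist":0},{"grip":-1,"delta_pos":[0.71,0.54,-0.5],"twist":0},{"grip":-1,"delta_pos":[0.71,0.54,-0.5],"twist":0},{"grip":-1,"delta_pos":[0.71,0.54,-0.5],"twist":0}]'
python3 -c "
from h import *
delta(.6040,-.2531,.0255)"
```

```text
t: 9.0
tool_pos: [0.4384, -0.1862, 0.0252]
eef_rot: [0.991, 0.13, 0.001, 0.0]
ft_force: [-2.9, 1.3, 11.0]
grip_width: 0.412
finger_force: 38.8
t: 10.1
tool_pos: [0.6027, -0.2534, 0.1225]
eef_rot: [0.991, 0.131, -0.001, -0.001]
ft_force: [-0.8, -0.1, -2.0]
grip_width: 0.41
finger_force: 40.4
t 10.1 tcp [ 0.6027 -0.2534  0.1225] yaw [-3.14e+00  2.00e-03  2.62e-01] delta [0.007 0.001 0.485] q7 [ 0.48  0.59 -0.19  1.62  0.13  0.95 -1.05] w 0.41 f [-0.8 -0.1 -2. ] 40.4
```

```bash
python3 -m inch '[{"grip":-1,"delta_pos":[0,0,0.15],"twist":0},{"grip":-1,"delta_pos":[0,0,0.3],"twist":0},{"grip":-1,"delta_pos":[0,0,0.4],"twist":0},{"grip":-1,"delta_pos":[0,0,0.45],"twist":0},{"grip":-1,"delta_pos":[0,0,0.48],"twist":0},{"grip":-1,"delta_pos":[0,0,0.495],"twist":0},{"grip":-1,"delta_pos":[0,0,0.495],"twist":0},{"grip":1,"delta_pos":[0,0,0.495],"twist":0},{"grip":1,"delta_pos":[0,0,0.495],"twist":0},{"grip":1,"delta_pos":[0,0,0.495],"twist":0},{"grip":1,"delta_pos":[0,0,0.495],"twist":0},{"grip":1,"delta_pos":[0,0,0.495],"twist":0}]'
python3 -m inch '[{"grip":1,"delta_pos":[0,0,-0.2],"twist":0},{"grip":1,"delta_pos":[0,0,-0.4],"twist":0},{"grip":1,"delta_pos":[0,0,-0.52],"twist":0},{"grip":1,"delta_pos":[0,0,-0.52],"twist":0}]'
python3 -c "
from h import *
delta(.4056,.2214,.128)"
```

```text
t: 11.3
tool_pos: [0.603, -0.2536, 0.0254]
eef_rot: [0.991, 0.131, 0.0, 0.0]
ft_force: [0.6, 0.4, -0.9]
grip_width: 1.001
finger_force: 0.0
t: 11.7
tool_pos: [0.6047, -0.2542, 0.1332]
eef_rot: [0.991, 0.13, 0.002, 0.001]
ft_force: [0.1, 0.6, 0.5]
grip_width: 0.999
finger_force: 0.0
t 11.7 tcp [ 0.6047 -0.2542  0.1332] yaw [ 3.138 -0.004  0.262] delta [-0.346 -2.555  0.016] q7 [ 0.49  0.58 -0.19  1.61  0.13  0.96 -1.05] w 0.999 f [0.1 0.6 0.5] 0.0
```

```bash
python3 -m inch '[{"grip":1,"delta_pos":[-0.03,-0.2,0],"twist":0},{"grip":1,"delta_pos":[-0.06,-0.42,0],"twist":0},{"grip":1,"delta_pos":[-0.09,-0.65,0],"twist":0},{"grip":1,"delta_pos":[-0.115,-0.85,0],"twist":0},{"grip":1,"delta_pos":[-0.115,-0.85,0],"twist":0}]'
python3 -m inch '[{"grip":1,"delta_pos":[-0.03,-0.2,0],"twist":0},{"grip":1,"delta_pos":[-0.06,-0.42,0],"twist":0},{"grip":1,"delta_pos":[-0.09,-0.65,0],"twist":0},{"grip":1,"delta_pos":[-0.115,-0.85,0],"twist":0},{"grip":1,"delta_pos":[-0.115,-0.85,0],"twist":0}]'
python3 -m inch '[{"grip":1,"delta_pos":[-0.03,-0.2,0],"twist":0},{"grip":1,"delta_pos":[-0.06,-0.42,0],"twist":0},{"grip":1,"delta_pos":[-0.09,-0.65,0],"twist":0},{"grip":1,"delta_pos":[-0.115,-0.85,0],"twist":0},{"grip":1,"delta_pos":[-0.115,-0.85,0],"twist":0},{"grip":1,"delta_pos":[-0.115,-0.85,0],"twist":0},{"grip":1,"delta_pos":[-0.115,-0.85,0],"twist":0}]'
python3 -c "
from h import *
from cell import capture
delta(.4056,.2214,.025)
c=capture('top');print(caps(c,dict(green=(453,162),blue=(335,155))),nests(c))
cv2.imwrite('pics/t2.png',c['pixels'][...,::-1])"
```

```text
t: 12.2
tool_pos: [0.5351, -0.09, 0.129]
eef_rot: [0.991, 0.134, -0.001, -0.001]
ft_force: [0.7, -1.0, 0.2]
grip_width: 0.997
finger_force: 0.0
t: 12.7
tool_pos: [0.4687, 0.0674, 0.1291]
eef_rot: [0.991, 0.134, -0.0, -0.001]
ft_force: [-0.1, -1.0, 0.3]
grip_width: 0.999
finger_force: 0.0
t: 13.4
tool_pos: [0.4047, 0.2203, 0.129]
eef_rot: [0.992, 0.13, -0.0, 0.0]
ft_force: [0.3, -0.5, 0.2]
grip_width: 1.0
finger_force: 0.0
t 13.4 tcp [0.4047 0.2203 0.129 ] yaw [3.141 0.    0.261] delta [ 0.006 -0.005  0.52 ] q7 [-0.22  0.29 -0.4   2.09  0.16  0.79 -2.02] w 1.0 f [ 0.3 -0.5  0.2] 0.0
{'green': (0.6016, -0.2528, 0.0673, 0.018, 203), 'blue': (0.6255, 0.011, 0.0672, 0.018, 198)} {'blue': (0.6207, 0.3077, [0.097, 0.096], 83, 0.0064), 'red': (0.4218, 0.183, [0.103, 0.06], 28, 0.0061), 'yellow': (0.4317, -0.191, [0.101, 0.099], 85, 0.0061), 'green': (0.6031, -0.2535, [0.096, 0.094], 89, 0.0067), 'white': (0.6297, 0.0098, [0.163, 0.165], 90, 0.0008)}
```

View pics/t2.png

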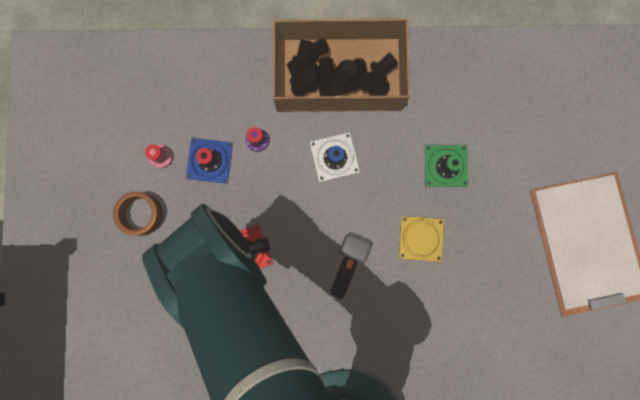

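Green is centred and seated (453,162), blue parked in white (335,156), yellow nest empty (422,239), scanner undisturbed. Now yellow.

```bash
python3 -m inch '[{"grip":1,"delta_pos":[0.005,-0.005,0.15],"twist":0},{"grip":1,"delta_pos":[0.005,-0.005,0.3],"twist":0},{"grip":1,"delta_pos":[0.005,-0.005,0.45],"twist":0},{"grip":1,"delta_pos":[0.005,-0.005,0.52],"twist":0},{"grip":1,"delta_pos":[0.005,-0.005,0.52],"twist":0},{"grip":-1,"delta_pos":[0.005,-0.005,0.52],"twist":0},{"grip":-1,"delta_pos":[0.005,-0.005,0.52],"twist":0},{"grip":-1,"delta_pos":[0.005,-0.005,0.52],"twist":0},{"grip":-1,"delta_pos":[0.005,-0.005,0.52],"twist":0},{"grip":-1,"delta_pos":[0.005,-0.005,0.52],"twist":0},{"grip":-1,"delta_pos":[0.005,-0.005,0.52],"twist":0},{"grip":-1,"delta_pos":[0.005,-0.005,0.52],"twist":0}]'
python3 -m inch '[{"grip":-1,"delta_pos":[0,0,-0.1],"twist":0},{"grip":-1,"delta_pos":[0,0,-0.25],"twist":0},{"grip":-1,"delta_pos":[0,0,-0.4],"twist":0},{"grip":-1,"delta_pos":[0,0,-0.5],"twist":0},{"grip":-1,"delta_pos":[0,0,-0.5],"twist":0},{"grip":-1,"delta_pos":[-0.04,0.2,-0.5],"twist":0},{"grip":-1,"delta_pos":[-0.08,0.4,-0.5],"twist":0},{"grip":-1,"delta_pos":[-0.12,0.6,-0.5],"twist":0},{"grip":-1,"delta_pos":[-0.16,0.8,-0.5],"twist":0},{"grip":-1,"delta_pos":[-0.2,1,-0.5],"twist":0},{"grip":-1,"delta_pos":[-0.2,1,-0.5],"twist":0}]'
python3 -m inch '[{"grip":-1,"delta_pos":[-0.04,0.2,0],"twist":0},{"grip":-1,"delta_pos":[-0.08,0.4,0],"twist":0},{"grip":-1,"delta_pos":[-0.12,0.6,0],"twist":0},{"grip":-1,"delta_pos":[-0.16,0.8,0],"twist":0},{"grip":-1,"delta_pos":[-0.2,1,0],"twist":0},{"grip":-1,"delta_pos":[-0.2,1,0],"twist":0},{"grip":-1,"delta_pos":[-0.2,1,0],"twist":0},{"grip":-1,"delta_pos":[-0.2,1,0],"twist":0}]'
python3 -c "
from h import *
delta(.4317,-.191,.0255)"
```

```text
t: 14.65
tool_pos: [0.4056, 0.2225, 0.0262]
eef_rot: [0.991, 0.13, 0.001, -0.0]
ft_force: [-2.0, -2.0, 11.4]
grip_width: 0.414
finger_force: 38.7
t: 15.75
tool_pos: [0.4178, 0.0142, 0.1248]
eef_rot: [0.992, 0.127, -0.0, 0.001]
ft_force: [-0.2, 1.3, -0.4]
grip_width: 0.407
finger_force: 40.4
t: 16.55
tool_pos: [0.4311, -0.1837, 0.1249]
eef_rot: [0.991, 0.131, -0.0, -0.0]
ft_force: [-0.4, -0.5, -0.2]
grip_width: 0.413
finger_force: 40.6
t 16.55 tcp [ 0.4311 -0.1837  0.1249] yaw [-3.141  0.     0.263] delta [-0.007  0.037  0.497] q7 [ 0.48  0.29 -0.16  2.08  0.07  0.77 -1.03] w 0.413 f [-0.4 -0.5 -0.2] 40.6
```

```bash
python3 -m inch '[{"grip":-1,"delta_pos":[-0.007,0.037,0.15],"twist":0},{"grip":-1,"delta_pos":[-0.007,0.037,0.3],"twist":0},{"grip":-1,"delta_pos":[-0.007,0.037,0.4],"twist":0},{"grip":-1,"delta_pos":[-0.007,0.037,0.45],"twist":0},{"grip":-1,"delta_pos":[-0.007,0.037,0.48],"twist":0},{"grip":-1,"delta_pos":[-0.007,0.037,0.495],"twist":0},{"grip":-1,"delta_pos":[-0.007,0.037,0.495],"twist":0},{"grip":1,"delta_pos":[-0.007,0.037,0.495],"twist":0},{"grip":1,"delta_pos":[-0.007,0.037,0.495],"twist":0},{"grip":1,"delta_pos":[-0.007,0.037,0.495],"twist":0},{"grip":1,"delta_pos":[-0.007,0.037,0.495],"twist":0},{"grip":1,"delta_pos":[-0.007,0.037,0.495],"twist":0}]'
python3 -m inch '[{"grip":1,"delta_pos":[0,0,-0.2],"twist":0},{"grip":1,"delta_pos":[0,0,-0.4],"twist":0},{"grip":1,"delta_pos":[0,0,-0.52],"twist":0},{"grip":1,"delta_pos":[0,0,-0.52],"twist":0}]'
python3 -c "
from h import *
delta(.6225,.3078,.128)"
```

```text
t: 17.75
tool_pos: [0.4319, -0.1922, 0.0264]
eef_rot: [0.991, 0.13, 0.0, 0.0]
ft_force: [-0.0, -0.6, 0.3]
grip_width: 1.0
finger_force: 0.0
t: 18.15
tool_pos: [0.4334, -0.1928, 0.1333]
eef_rot: [0.991, 0.13, 0.002, 0.001]
ft_force: [0.5, 0.5, -0.3]
grip_width: 1.0
finger_force: 0.0
t 18.15 tcp [ 0.4334 -0.1928  0.1333] yaw [ 3.138 -0.004  0.262] delta [ 1.561 -2.173  0.026] q7 [ 0.5   0.28 -0.17  2.07  0.07  0.79 -1.02] w 1.0 f [ 0.5  0.5 -0.3] 0.0
```

```bash
python3 -m inch '[{"grip":1,"delta_pos":[0.12,-0.17,0],"twist":0},{"grip":1,"delta_pos":[0.25,-0.35,0],"twist":0},{"grip":1,"delta_pos":[0.39,-0.55,0],"twist":0},{"grip":1,"delta_pos":[0.52,-0.725,0],"twist":0},{"grip":1,"delta_pos":[0.52,-0.725,0],"twist":0}]'
python3 -m inch '[{"grip":1,"delta_pos":[0.12,-0.17,0],"twist":0},{"grip":1,"delta_pos":[0.25,-0.35,0],"twist":0},{"grip":1,"delta_pos":[0.39,-0.55,0],"twist":0},{"grip":1,"delta_pos":[0.52,-0.725,0],"twist":0},{"grip":1,"delta_pos":[0.52,-0.725,0],"twist":0}]'
python3 -m inch '[{"grip":1,"delta_pos":[0.12,-0.17,0],"twist":0},{"grip":1,"delta_pos":[0.25,-0.35,0],"twist":0},{"grip":1,"delta_pos":[0.39,-0.55,0],"twist":0},{"grip":1,"delta_pos":[0.52,-0.725,0],"twist":0},{"grip":1,"delta_pos":[0.52,-0.725,0],"twist":0},{"grip":1,"delta_pos":[0.52,-0.725,0],"twist":0},{"grip":1,"delta_pos":[0.52,-0.725,0],"twist":0}]'
python3 -c "
from h import *
from cell import capture
delta(.6225,.3078,.025)
c=capture('top');print(caps(c,dict(green=(453,162),blue=(335,155),yellow=(422,238))),nests(c))"
```

```text
t: 18.65
tool_pos: [0.4959, -0.0194, 0.1297]
eef_rot: [0.991, 0.134, 0.0, -0.001]
ft_force: [-0.3, -1.2, 1.0]
grip_width: 0.996
finger_force: 0.0
t: 19.15
tool_pos: [0.5581, 0.1478, 0.1295]
eef_rot: [0.991, 0.134, 0.0, -0.001]
ft_force: [-0.8, -1.0, -0.1]
grip_width: 1.001
finger_force: 0.0
t: 19.85
tool_pos: [0.6206, 0.3072, 0.1295]
eef_rot: [0.992, 0.13, -0.001, 0.001]
ft_force: [0.2, -0.4, 0.1]
grip_width: 0.999
finger_force: 0.0
t 19.85 tcp [0.6206 0.3072 0.1295] yaw [3.141e+00 1.000e-03 2.610e-01] delta [ 0.011 -0.001  0.523] q7 [-0.31  0.65 -0.29  1.5   0.2   1.02 -1.96] w 0.999 f [ 0.2 -0.4  0.1] 0.0
{'green': (0.6017, -0.2529, 0.0673, 0.018, 199), 'blue': (0.6257, 0.0113, 0.0672, 0.018, 195), 'yellow': (0.4319, -0.1917, 0.0673, 0.0181, 208)} {'blue': (0.6375, 0.2721, [0.029, 0.052], 84, 0.0057), 'red': (0.0, 0.0, [0.0, 0.0], 0, nan), 'yellow': (0.4316, -0.1913, [0.102, 0.099], 85, 0.0064), 'green': (0.603, -0.2529, [0.096, 0.094], 90, 0.0068), 'white': (0.6297, 0.0101, [0.163, 0.165], 89, 0.001)}
  return _methods._mean(a, axis=axis, dtype=dtype,
  ret = ret.dtype.type(ret / rcount)
```

```bash
python3 -m inch '[{"grip":1,"delta_pos":[0.01,0,0.15],"twist":0},{"grip":1,"delta_pos":[0.01,0,0.3],"twist":0},{"grip":1,"delta_pos":[0.01,0,0.45],"twist":0},{"grip":1,"delta_pos":[0.01,0,0.52],"twist":0},{"grip":1,"delta_pos":[0.01,0,0.52],"twist":0},{"grip":-1,"delta_pos":[0.01,0,0.52],"twist":0},{"grip":-1,"delta_pos":[0.01,0,0.52],"twist":0},{"grip":-1,"delta_pos":[0.01,0,0.52],"twist":0},{"grip":-1,"delta_pos":[0.01,0,0.52],"twist":0},{"grip":-1,"delta_pos":[0.01,0,0.52],"twist":0},{"grip":-1,"delta_pos":[0.01,0,0.52],"twist":0},{"grip":-1,"delta_pos":[0.01,0,0.52],"twist":0}]'
python3 -m inch '[{"grip":-1,"delta_pos":[0,0,-0.1],"twist":0},{"grip":-1,"delta_pos":[0,0,-0.25],"twist":0},{"grip":-1,"delta_pos":[0,0,-0.4],"twist":0},{"grip":-1,"delta_pos":[0,0,-0.5],"twist":0},{"grip":-1,"delta_pos":[0,0,-0.5],"twist":0},{"grip":-1,"delta_pos":[-0.2,0.025,-0.5],"twist":0},{"grip":-1,"delta_pos":[-0.4,0.05,-0.5],"twist":0},{"grip":-1,"delta_pos":[-0.6,0.075,-0.5],"twist":0},{"grip":-1,"delta_pos":[-0.8,0.1,-0.5],"twist":0},{"grip":-1,"delta_pos":[-1,0.12,-0.5],"twist":0},{"grip":-1,"delta_pos":[-1,0.12,-0.5],"twist":0},{"grip":-1,"delta_pos":[-1,0.12,-0.5],"twist":0}]'
python3 -m inch '[{"grip":-1,"delta_pos":[-0.1,0.01,0],"twist":0},{"grip":-1,"delta_pos":[-0.158,0.02,0],"twist":0},{"grip":-1,"delta_pos":[-0.158,0.02,0],"twist":0},{"grip":-1,"delta_pos":[-0.158,0.02,0],"twist":0},{"grip":-1,"delta_pos":[-0.158,0.02,0],"twist":0}]'
python3 -c "
from h import *
delta(.406,.2206,.0255)"
```

```text
t: 21.1
tool_pos: [0.6231, 0.3095, 0.0276]
eef_rot: [0.991, 0.131, 0.001, -0.0]
ft_force: [-2.4, -2.8, 8.6]
grip_width: 0.41
finger_force: 39.2
t: 22.3
tool_pos: [0.4354, 0.2341, 0.1264]
eef_rot: [0.991, 0.131, 0.0, 0.0]
ft_force: [0.0, 0.2, -0.8]
grip_width: 0.411
finger_force: 40.1
t: 22.8
tool_pos: [0.4069, 0.2227, 0.1263]
eef_rot: [0.991, 0.13, 0.0, -0.0]
ft_force: [-1.0, -0.4, -1.0]
grip_width: 0.41
finger_force: 40.1
t 22.8 tcp [0.4069 0.2227 0.1263] yaw [-3.141 -0.     0.262] delta [-0.007  0.009  0.504] q7 [-0.26  0.29 -0.35  2.09  0.14  0.78 -2.01] w 0.41 f [-1.  -0.4 -1. ] 40.1
```

```bash
python3 -m inch '[{"grip":-1,"delta_pos":[-0.007,0.009,0.15],"twist":0},{"grip":-1,"delta_pos":[-0.007,0.009,0.3],"twist":0},{"grip":-1,"delta_pos":[-0.007,0.009,0.4],"twist":0},{"grip":-1,"delta_pos":[-0.007,0.009,0.45],"twist":0},{"grip":-1,"delta_pos":[-0.007,0.009,0.48],"twist":0},{"grip":-1,"delta_pos":[-0.007,0.009,0.495],"twist":0},{"grip":-1,"delta_pos":[-0.007,0.009,0.495],"twist":0},{"grip":1,"delta_pos":[-0.007,0.009,0.495],"twist":0},{"grip":1,"delta_pos":[-0.007,0.009,0.495],"twist":0},{"grip":1,"delta_pos":[-0.007,0.009,0.495],"twist":0},{"grip":1,"delta_pos":[-0.007,0.009,0.495],"twist":0},{"grip":1,"delta_pos":[-0.007,0.009,0.495],"twist":0}]'
python3 -m inch '[{"grip":1,"delta_pos":[0,0,-0.2],"twist":0},{"grip":1,"delta_pos":[0,0,-0.4],"twist":0},{"grip":1,"delta_pos":[0,0,-0.52],"twist":0},{"grip":1,"delta_pos":[0,0,-0.52],"twist":0},{"grip":1,"delta_pos":[0.1,0.17,-0.52],"twist":0},{"grip":1,"delta_pos":[0.2,0.33,-0.52],"twist":0},{"grip":1,"delta_pos":[0.3,0.5,-0.52],"twist":0},{"grip":1,"delta_pos":[0.42,0.7,-0.52],"twist":0},{"grip":1,"delta_pos":[0.42,0.7,-0.52],"twist":0}]'
python3 -m inch '[{"grip":1,"delta_pos":[0.1,0.17,0],"twist":0},{"grip":1,"delta_pos":[0.2,0.33,0],"twist":0},{"grip":1,"delta_pos":[0.3,0.5,0],"twist":0},{"grip":1,"delta_pos":[0.37,0.6,0],"twist":0},{"grip":1,"delta_pos":[0.37,0.6,0],"twist":0},{"grip":1,"delta_pos":[0.37,0.6,0],"twist":0},{"grip":1,"delta_pos":[0.37,0.6,0],"twist":0}]'
python3 -c "
from h import *
from cell import capture
delta(.6256,.0112,.025)
c=capture('top');print(caps(c,dict(green=(453,162),red=(242,251),yellow=(422,238))))
print({k:nests(c)[k] for k in('blue','red')})"
```

```text
t: 24.0
tool_pos: [0.4053, 0.2202, 0.0274]
eef_rot: [0.991, 0.13, 0.0, -0.0]
ft_force: [-0.7, 0.5, -0.4]
grip_width: 1.004
finger_force: 0.0
t: 24.9
tool_pos: [0.5256, 0.1016, 0.1303]
eef_rot: [0.992, 0.127, 0.0, 0.001]
ft_force: [-0.7, 0.2, -0.0]
grip_width: 0.999
finger_force: 0.0
t: 25.6
tool_pos: [0.6244, 0.0109, 0.1308]
eef_rot: [0.991, 0.131, -0.0, -0.0]
ft_force: [-0.1, 0.4, -0.1]
grip_width: 1.004
finger_force: 0.0
t 25.6 tcp [0.6244 0.0109 0.1308] yaw [-3.141e+00  1.000e-03  2.630e-01] delta [0.007 0.001 0.529] q7 [ 0.11  0.53 -0.23  1.69  0.14  0.93 -1.49] w 1.004 f [-0.1  0.4 -0.1] 0.0
{'green': (0.6026, -0.2532, 0.0671, 0.018, 198), 'red': (0.4052, 0.2205, 0.067, 0.018, 203), 'yellow': None}
{'blue': (0.6208, 0.3079, [0.096, 0.097], 83, 0.0061), 'red': (0.406, 0.2204, [0.099, 0.1], 20, 0.0062)}
  return _methods._mean(a, axis=axis, dtype=dtype,
  ret = ret.dtype.type(ret / rcount)
```

```bash
python3 -m inch '[{"grip":1,"delta_pos":[0.007,0,0.15],"twist":0},{"grip":1,"delta_pos":[0.007,0,0.3],"twist":0},{"grip":1,"delta_pos":[0.007,0,0.45],"twist":0},{"grip":1,"delta_pos":[0.007,0,0.53],"twist":0},{"grip":1,"delta_pos":[0.007,0,0.53],"twist":0},{"grip":-1,"delta_pos":[0.007,0,0.53],"twist":0},{"grip":-1,"delta_pos":[0.007,0,0.53],"twist":0},{"grip":-1,"delta_pos":[0.007,0,0.53],"twist":0},{"grip":-1,"delta_pos":[0.007,0,0.53],"twist":0},{"grip":-1,"delta_pos":[0.007,0,0.53],"twist":0},{"grip":-1,"delta_pos":[0.007,0,0.53],"twist":0},{"grip":-1,"delta_pos":[0.007,0,0.53],"twist":0}]'
python3 -m inch '[{"grip":-1,"delta_pos":[0,0,-0.1],"twist":0},{"grip":-1,"delta_pos":[0,0,-0.25],"twist":0},{"grip":-1,"delta_pos":[0,0,-0.4],"twist":0},{"grip":-1,"delta_pos":[0,0,-0.5],"twist":0},{"grip":-1,"delta_pos":[0,0,-0.5],"twist":0},{"grip":-1,"delta_pos":[0.05,-0.2,-0.5],"twist":0},{"grip":-1,"delta_pos":[0.1,-0.4,-0.5],"twist":0},{"grip":-1,"delta_pos":[0.15,-0.6,-0.5],"twist":0},{"grip":-1,"delta_pos":[0.2,-0.8,-0.5],"twist":0},{"grip":-1,"delta_pos":[0.2,-0.8,-0.5],"twist":0}]'
python3 -m inch '[{"grip":-1,"delta_pos":[0.05,-0.2,0],"twist":0},{"grip":-1,"delta_pos":[0.1,-0.4,0],"twist":0},{"grip":-1,"delta_pos":[0.14,-0.55,0],"twist":0},{"grip":-1,"delta_pos":[0.16,-0.64,0],"twist":0},{"grip":-1,"delta_pos":[0.16,-0.64,0],"twist":0},{"grip":-1,"delta_pos":[0.16,-0.64,0],"twist":0},{"grip":-1,"delta_pos":[0.16,-0.64,0],"twist":0}]'
python3 -c "
from h import *
delta(.6208,.3079,.0255)"
```

```text
t: 26.85
tool_pos: [0.6271, 0.0103, 0.0265]
eef_rot: [0.991, 0.13, 0.001, 0.0]
ft_force: [-2.3, 0.1, 8.9]
grip_width: 0.413
finger_force: 39.1
t: 27.85
tool_pos: [0.622, 0.1823, 0.1248]
eef_rot: [0.991, 0.134, -0.0, -0.002]
ft_force: [-0.5, 1.1, -1.0]
grip_width: 0.413
finger_force: 40.3
t: 28.55
tool_pos: [0.622, 0.3052, 0.1251]
eef_rot: [0.992, 0.13, -0.0, 0.0]
ft_force: [-0.6, -0.2, -0.6]
grip_width: 0.414
finger_force: 40.3
t 28.55 tcp [0.622  0.3052 0.1251] yaw [3.141 0.    0.26 ] delta [-0.002 -0.015  0.498] q7 [-0.33  0.65 -0.26  1.51  0.19  1.01 -1.94] w 0.414 f [-0.6 -0.2 -0.6] 40.3
```

Place it, then back off upward and away so all nests are visible.

```bash
python3 -m inch '[{"grip":-1,"delta_pos":[-0.002,-0.013,0.15],"twist":0},{"grip":-1,"delta_pos":[-0.002,-0.013,0.3],"twist":0},{"grip":-1,"delta_pos":[-0.002,-0.013,0.4],"twist":0},{"grip":-1,"delta_pos":[-0.002,-0.013,0.45],"twist":0},{"grip":-1,"delta_pos":[-0.002,-0.013,0.48],"twist":0},{"grip":-1,"delta_pos":[-0.002,-0.013,0.495],"twist":0},{"grip":-1,"delta_pos":[-0.002,-0.013,0.495],"twist":0},{"grip":1,"delta_pos":[-0.002,-0.013,0.495],"twist":0},{"grip":1,"delta_pos":[-0.002,-0.013,0.495],"twist":0},{"grip":1,"delta_pos":[-0.002,-0.013,0.495],"twist":0},{"grip":1,"delta_pos":[-0.002,-0.013,0.495],"twist":0},{"grip":1,"delta_pos":[-0.002,-0.013,0.495],"twist":0}]'
python3 -m inch '[{"grip":1,"delta_pos":[0,0,-0.2],"twist":0},{"grip":1,"delta_pos":[0,0,-0.4],"twist":0},{"grip":1,"delta_pos":[0,0,-0.6],"twist":0},{"grip":1,"delta_pos":[0,0,-0.75],"twist":0},{"grip":1,"delta_pos":[-0.2,0.2,-0.75],"twist":0},{"grip":1,"delta_pos":[-0.35,0.4,-0.75],"twist":0},{"grip":1,"delta_pos":[-0.5,0.6,-0.75],"twist":0},{"grip":1,"delta_pos":[-0.65,0.8,-0.75],"twist":0},{"grip":1,"delta_pos":[-0.8,1,-0.75],"twist":0},{"grip":1,"delta_pos":[-0.8,1,-0.75],"twist":0},{"grip":1,"delta_pos":[-0.8,1,-0.75],"twist":0}]'
python3 -c "
from h import *
from cell import capture
delta(.6208,.3079,.0255)
c=capture('top');print(caps(c,dict(green=(453,162),red=(242,251),yellow=(422,238),blue=(205,157))))
cv2.imwrite('pics/t3.png',c['pixels'][...,::-1])
c=capture('side');cv2.imwrite('pics/s3.png',c['pixels'][...,::-1])"
```

```text
t: 29.75
tool_pos: [0.6204, 0.3096, 0.0264]
eef_rot: [0.991, 0.131, 0.0, -0.0]
ft_force: [1.0, 0.8, 0.2]
grip_width: 1.0
finger_force: 0.0
t: 30.85
tool_pos: [0.5176, 0.0735, 0.1767]
eef_rot: [0.992, 0.129, 0.0, 0.0]
ft_force: [-0.4, 0.3, 0.4]
grip_width: 0.997
finger_force: 0.0
t 30.85 tcp [0.5176 0.0735 0.1767] yaw [ 3.141e+00 -1.000e-03  2.590e-01] delta [ 0.799 -1.001  0.756] q7 [ 0.01  0.31 -0.25  1.91  0.1   0.93 -1.6 ] w 0.997 f [-0.4  0.3  0.4] 0.0
{'green': (0.6026, -0.2529, 0.0671, 0.0183, 201), 'red': (0.4055, 0.2206, 0.0668, 0.0182, 204), 'yellow': (0.4318, -0.1916, 0.0668, 0.0178, 210), 'blue': (0.6201, 0.3088, 0.0671, 0.0181, 195)}
```

View pics/t3.png

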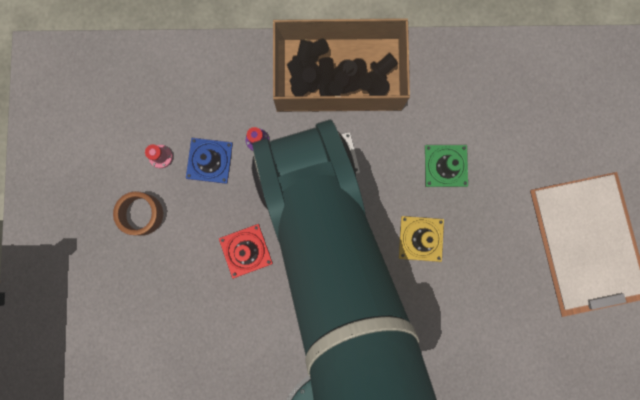

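View pics/s3.png

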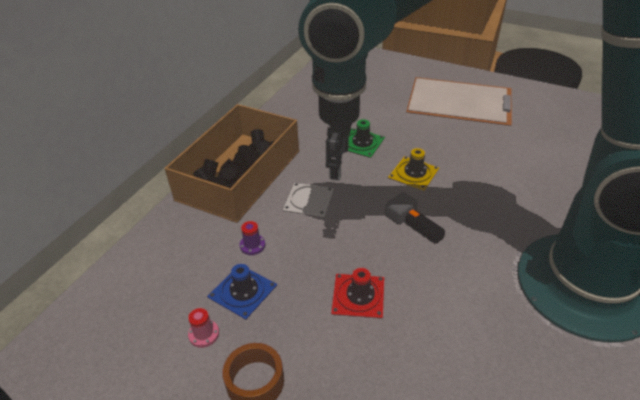

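Both views show every coupling upright in its own nest: blue (205,157), red (243,251), yellow (428,239) and green (453,162) in the top view. All cap tops are at 67 mm, the white nest is empty, the scanner hasn't moved and the gripper is clear.

```bash
python3 -c "
from cell import *
print(finish_job())"
```

```text
the job is handed in; nothing more can be done
None
```

All four couplings stand upright and fully seated in the nests matching their caps, the white nest is empty again, the scanner is where it lay, and the job was handed in at about 31 s of the 134 s allowed.

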